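Load a spindle cartridge through the spring gate of the run-in station

TASK

Load the steel spindle cartridge into the green run-in station: slide it gently, upright and low, along the lane, pushing the yellow spring gate open with it (not lifting it over gate or walls), on until it meets the brass feeler at the end, and push the stiff feeler in by about 3 mm, feeling for the contact, since the feeler is set at a different depth each time and must not be rammed in. Leave the cartridge standing in the lane and let the gate swing fully shut behind it. Do not disturb the other things on the counter.

Things in the scene. Friction and masses are not known exactly. Their poses are not given: they have to be found in the camera images.
- cartridge_mid (a point): centre, half-way up, of the loose spindle cartridge: round bright steel part, upright on the counter, 85 mm tall, about 0.25 kg. Base 40 mm in diameter and 42 mm tall; above it a barrel 32 mm in diameter from 42 to 85 mm height (copper ring near the top), the place to grip. The point lies on its axis, 42.5 mm above its underside; z up along the axis.
- station: green station fixed to the counter: straight lane, open at the top, no floor (the part slides on the counter or just above). Origin on the counter in the middle of the gate line; x runs inward along the lane, y left, z up. Walls 28 mm tall, inner faces at y = -23.5 and +23.5 mm (left one set back for the open gate from x = 0 to 62 mm). Tallest: hinge post and end block, 44 mm.
- lane_mouth (a point): point on the counter on the lane's centre line, 42 mm before the gate (x = -42 mm in the station's frame), where two flared guides, 28 mm tall, begin, about 80 mm apart.
- feeler_zone (a point): middle of where the brass feeler's tip (15 mm button, 14 mm out of a fixed blue block) may stand before the push: on the centre line, 118.5 mm past the gate, 33 mm up. The real tip is up to 12.5 mm nearer or farther, not given: feel for it. Stiff: starts to move at 7 N, 1.5 N more per mm, stays where pushed. Right: 1.5 to 6.5 mm (9 to 17 N); over 8 mm is rammed.
- gate (a joint): opening angle, rad, of the yellow spring gate: plate 50 mm long, top edge 36 mm high, 3 mm thick, on an upright hinge at x = 0, y = +30 mm of the station. 0 = shut across the lane; swings only inward, up to 1.75; its spring (0.05 N m shut, 0.2 N m wide open) shuts it once the cartridge's axis is past x = 74 mm.
- oil_bottle: white oil bottle with red spout, 41 mm across, 118 mm tall, standing; leave alone
- grease_tin: red and white round tin, 57 mm across, 24 mm tall; leave alone
- eye_loupe: black eye loupe, 41 mm across, 40 mm tall, standing; leave alone
- gear_brass: brass-coloured gear wheel, 42 mm across, 10 mm tall, lying flat; leave alone
- driver_3: yellow-handled screwdriver, 171 mm long, lying; leave alone

How it is judged:
By the outcome, as a careful person would: the job done as asked, in the order asked, and still so for the second after the job is handed in, with the robot touching nothing.
It also fails if it takes over 58 s, if anything falls off the work surface, if the arm or the gripper's body presses on something with over 40 N, if the wrist force passes 120 N, or if a joint passes its speed limit or range.

ROBOT

A 7-joint arm with a two-finger parallel gripper is mounted at the origin on a cart in front of the work surface, level with it; the furniture and walls round the work are solid. World frame = base frame: x ahead of the robot, y to its left, z up, the work surface at z = 0. Lengths are in m, angles in rad, forces in N, time in s.
With the tool pointing down it reaches from about 0.425 to 0.875 m from the base axis. Payload 4.7 kg.
Tool frame: the origin (TCP) lies midway between the tips of the shut fingers; the grasp point (between the pads) lies env.pinch_z behind it (env.pinch_z is the distance from the TCP to the grasp point, in m); z points along the fingers, y is the line along which they close (so a half turn about z gives the same grasp; the last joint's range is limited). The gripper opens to 85 mm and grips with 20 to 120 N. Pads are 22 mm wide; open, the fingers measure 114 mm over their backs; the gripper's body (76 mm by 85 mm) begins 54 mm behind the grasp point. The pads swing forward as they close: fully open they stand 13 mm farther back than shut.
Start: joints at [-1.188, 0.321, -0.07, 1.45, 0.023, 1.371, -0.057], TCP at [0.234, 0.606, 0.231] pointing down, gripper open.
Joint ranges: [-2.86, 2.86], [-0.3, 2.09], [-1.38, 1.24], [0.06, 2.45], [-1.56, 4.7], [0.09, 2.05], [-2.69, 2.69]. Speed limits (rad/s): [2.57, 2.57, 3.14, 3.14, 3.14, 3.14, 3.14].

INTERFACE

Orientations are given as a rotation vector (axis times angle).
In Python, from plant import env gives the robot as it stands. The module is installed in compiled form; this text tells all that it offers.
- The arm moves only by the tool arm_command, never from a script. Its argument "increments" is a list of rows, each a list of 5 numbers: the shift along the world's x, y, z in mm, then the turn about the world's z in rad, then the closure, from 0 (fully open) to 1 (shut). In form: [[dx, dy, dz, turn, grip], ...]. A call has 1 to 5 rows; each row is the pose to reach, as a shift and turn from the pose commanded when the call began; what a row does not reach only later rows make up. A row lasts 1/12 s, in which the tool goes at most 41.7 mm and 7.16 degrees, less where a joint would pass 70% of its speed; a pose out of reach is approached as far as the arm can. A call with a gripper value outside its range is refused whole. The fingers move at their own pace and stop on an object; "newtons" is the grip in N (left out, the last holds). Time passes only in rows, so rows that repeat a pose let the fingers close. It gives the time, the measured TCP pose, the force, the opening and the grip force at its end, in the units of the state.
- env.get_state(): the state, without advancing time (a new reading comes with each control period).
- env.snapshot(name): name is "scene" or "side" or "wrist"; returns a dict with "frame" (420x560x3 uint8, red, green, blue), "range_z" (420x560 float32, m along the optical axis (not along the pixel's ray), 0 where there is no reading), "fovy" (degrees; the focal length in pixels is half the picture's height over the tangent of half this angle, whatever the lens; pixels are square), "cx", "cy" (the principal point, pixels), "k1" (the pictures are not rectified: a ray, as slopes to the right and down, at radius r is drawn at 1 + k1 r^2 times it, then the intrinsics apply), "cam_to_world" (4x4, takes a point from camera to world coordinates). Camera axes: x right, y up, looking along -z (the intrinsics and any distortion apply to the point x, -y, -z); pixel columns grow to the right and rows downward; lengths in m; the calibration is good to about 2 mm. A picture is of the moment at which its call begins.
- env.job_done(): hands the job in; it is judged then, once.
Trained networks look in the newest picture that a camera, given by its name, has taken for a name from the list of things; names that differ only in an ending like _2 or _b are one class to them, and where a whole thing is asked for, a point or a joint stands for the part that bears it (a point fixed in the world has none). Each returns a list of dicts, best first, with "p" (0 to 1); they miss things now and then, are a little off and sometimes report something else, mostly with a low value. They report only what shows in the picture. A call takes as long as a camera call.
- env.look_for(camera, thing): "uv" ([column, row] in pixels, amid what is visible of it).
- env.place_of(camera, thing): "uv" ([column, row] in pixels: a listed point, or the origin of a listed thing).
The state is a dict: "time": time; "q": joint angles; "qvel": joint speeds; "tau": joint torques, N m; "tool_pos": TCP position; "tcp_rot": TCP orientation; "ft_force": force on the tool from outside, world axes, zero at the start; "ft_torque": the same for the moment, N m; "gripper_width": finger opening in m; "finger_force": force on a finger pad.
Only numpy, scipy, OpenCV 4.12 (cv2) and the standard library are available. Lean on these libraries where they do the work, as an engineer would, in place of code of your own. Each camera call takes 0.05 s, during which the arm holds its last target. There are 200 camera calls.

## Working session

There is one attempt and no reset: what is moved stays moved. The work goes in short steps, Python scripts to look and compute and a tool call to move; the robot and the scene stay as the last step left them, time stands still between calls to the robot, and variables do not carry over. Pictures are saved under pics/ and viewed, at most 10 in all, crops included, and the job is handed in when it is done.

Besides the shell and the picture viewer there is one more tool, called after ">>>" as name(argument=value, ...), one argument or row to a line, values as JSON. arm_command: Moves the arm, as the interface text tells. Its arguments: {"type":"object","properties":{"increments":{"type":"array","items":{"type":"array","items":{"type":"number"}}},"newtons":{"type":"number"}},"required":["increments"]}

```bash
mkdir -p pics; cat > h.py <<'E'
import numpy as np, cv2
from plant import env
def snap(n,save=None):
    s=env.snapshot(n)
    if save: cv2.imwrite('pics/'+save,s['frame'][:,:,::-1])
    return s
def ray(s,uv):
    f=210/np.tan(np.radians(s['fovy'])/2)
    K=np.array([[f,0,s['cx']],[0,f,s['cy']],[0,0,1.]])
    x,y=cv2.undistortPoints(np.array([[uv]],float),K,np.array([s['k1'],0,0,0.]))[0,0]
    M=np.array(s['cam_to_world']); return M[:3,3],M[:3,:3]@np.array([x,-y,-1.])
def atz(s,uv,z):
    o,d=ray(s,uv); return o+d*(z-o[2])/d[2]
def dep(s,uv):
    o,d=ray(s,uv); return o+d*s['range_z'][int(round(uv[1])),int(round(uv[0]))]
def tri(a,b):
    A=np.zeros((3,3));B=np.zeros(3)
    for o,d in (a,b):
        d=d/np.linalg.norm(d);P=np.eye(3)-np.outer(d,d);A+=P;B+=P@o
    return np.linalg.solve(A,B)
E
python3 - <<'E'
from h import *
np.set_printoptions(precision=4,suppress=True)
print(env.pinch_z,env.get_state())
R={}
for c in('scene','side','wrist'):
    s=snap(c,c+'0.png'); print(c,s['cam_to_world'][:3,3],s['fovy'],s['k1'])
    for t,z in(('cartridge_mid',.0425),('lane_mouth',0),('feeler_zone',.033),('station',0)):
        r=env.place_of(c,t)[:2]
        for q in r: print(c,t,q['p'],np.array(q['uv']),atz(s,q['uv'],z))
        if r: R[c,t]=ray(s,r[0]['uv'])
    for t in ('oil_bottle','grease_tin','eye_loupe','gear_brass','driver_3','gate'):
        for q in env.look_for(c,t)[:1]: print(c,t,q['p'],np.array(q['uv']),atz(s,q['uv'],.02))
for t in('cartridge_mid','lane_mouth','feeler_zone','station'):
    if('scene',t)in R and('side',t)in R: print('tri',t,tri(R['scene',t],R['side',t]))
a=cv2.imread('pics/scene0.png');b=cv2.imread('pics/side0.png')
cv2.imwrite('pics/both.png',cv2.resize(np.hstack([a,b]),(800,300),interpolation=cv2.INTER_AREA))
E
```

```text
0.0187 {'time': 0.0, 'q': array([-1.1879,  0.3218, -0.0701,  1.4517,  0.0226,  1.3707, -0.0569]), 'qvel': array([ 0.0003, -0.0002,  0.0008, -0.0004, -0.0015,  0.0031, -0.0014]), 'tau': array([ -0.0001, -49.3592,  -0.3821, -31.4333,   0.0131,   0.0113,
        -0.    ]), 'tool_pos': array([0.2342, 0.6058, 0.2302]), 'tcp_rot': array([-0.5759, -3.0881,  0.0029]), 'ft_force': array([-0.2641,  0.4334,  0.4242]), 'ft_torque': array([-0.0553,  0.0342, -0.0276]), 'finger_force': 0.0, 'gripper_width': 0.08515739837781867}
scene [ 0.1582 -0.7499  0.4997] 57.83414987673003 -0.051257881871156645
scene cartridge_mid 0.6 [221.1 180.5] [0.5326 0.0686 0.0425]
scene cartridge_mid 0.22 [371.1 301. ] [ 0.5322 -0.4633  0.0425]
scene lane_mouth 0.9 [238.5 237.3] [ 0.471  -0.1264 -0.    ]
scene feeler_zone 0.77 [297.8 203.7] [ 0.6326 -0.132   0.033 ]
scene oil_bottle 0.84 [251.1 147.8] [0.7379 0.2586 0.02  ]
scene grease_tin 0.71 [267.8 168.6] [0.6956 0.095  0.02  ]
scene eye_loupe 0.68 [240.4 164.3] [0.6462 0.1686 0.02  ]
scene gear_brass 0.64 [290.2 315.5] [ 0.4186 -0.3937  0.02  ]
scene driver_3 0.67 [220.7 184. ] [0.5407 0.0911 0.02  ]
side [ 0.1314 -1.0408  0.6527] 45.049976398403835 -0.17114904369582762
side cartridge_mid 0.95 [222.6 185.3] [0.5419 0.0817 0.0425]
side lane_mouth 0.61 [229.1 245.5] [ 0.4704 -0.1293  0.    ]
side feeler_zone 0.61 [292.3 221.1] [ 0.6246 -0.1501  0.033 ]
side station 0.87 [246.2 241.8] [ 0.5117 -0.1336  0.    ]
side oil_bottle 0.61 [256.6 157.7] [0.7174 0.2451 0.02  ]
side grease_tin 0.8 [274.5 180.7] [0.6948 0.0806 0.02  ]
side eye_loupe 0.46 [245.8 175.3] [0.6385 0.1495 0.02  ]
side gear_brass 0.84 [261. 316.] [ 0.4225 -0.3995  0.02  ]
side driver_3 0.78 [341.  299.8] [ 0.578  -0.4299  0.02  ]
wrist [0.1695 0.6307 0.3726] 65.20116803756164 -0.007977538917201134
tri cartridge_mid [0.5559 0.1199 0.0178]
tri lane_mouth [ 0.4747 -0.1184 -0.0071]
tri feeler_zone [ 0.6376 -0.1263  0.0225]
```

View pics/scene0.png

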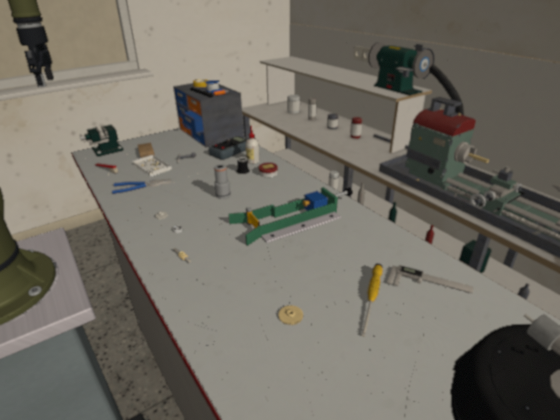

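View pics/side0.png

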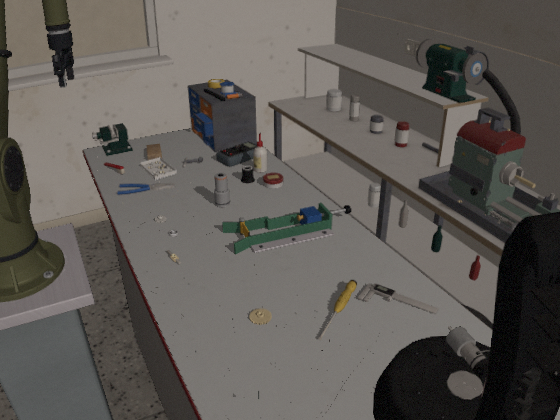

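The scene view shows the cartridge at about (222,182), the lane from (240,235) to (335,205), and the gear and driver in the foreground, clear of both. The side view agrees, with the cartridge at (222,188). Next I move above the area and look with the wrist camera.

>>> arm_command(
  increments=[
    [18,-36,5,0.1,0],
    [36,-72,10,0.2,0],
    [54,-108,15,0.3,0],
    [72,-144,20,0.36,0],
    [90,-180,20,0.36,0],
  ],
)

```text
time: 2.07
tool_pos: [0.3252, 0.4251, 0.2526]
tcp_rot: [0.009, 3.14, 0.003]
ft_force: [1.1, 0.1, -0.0]
gripper_width: 0.0854
finger_force: 0.0
```

>>> arm_command(
  increments=[
    [18,-36,5,0,0],
    [36,-72,10,0,0],
    [54,-108,10,0,0],
    [72,-144,10,0,0],
    [90,-180,10,0,0],
  ],
)

```text
time: 2.48
tool_pos: [0.415, 0.2444, 0.2618]
tcp_rot: [0.014, 3.141, 0.002]
ft_force: [1.2, 0.4, -0.1]
gripper_width: 0.0857
finger_force: 0.0
```

>>> arm_command(
  increments=[
    [18,-36,0,0,0],
    [36,-72,0,0,0],
    [54,-108,0,0,0],
    [72,-144,0,0,0],
    [80,-170,0,0,0],
  ],
)

```text
time: 2.9
tool_pos: [0.4959, 0.0721, 0.2618]
tcp_rot: [0.02, 3.14, -0.001]
ft_force: [0.9, 0.4, -0.6]
gripper_width: 0.0851
finger_force: 0.0
```

```bash
cat > look.py <<'E'
from h import *
import sys
np.set_printoptions(precision=4,suppress=True)
st=env.get_state();print(st['time'],st['tool_pos'],st['tcp_rot'],st['ft_force'],st['gripper_width'])
s=snap('wrist',sys.argv[1]);print(s['cam_to_world'][:3,3])
for t,z in(('cartridge_mid',.0425),('lane_mouth',0),('feeler_zone',.033),('station',0)):
    for q in env.place_of('wrist',t)[:2]: print(t,q['p'],np.array(q['uv']),atz(s,q['uv'],z),'depth',dep(s,q['uv']))
E
python3 look.py w1.png
```

```text
2.9 [0.4959 0.0721 0.2618] [ 0.0199  3.1397 -0.0013] [ 0.9464  0.3973 -0.5974] 0.08506405815694276
[0.4262 0.0724 0.4029]
cartridge_mid 0.94 [279.2 213. ] [0.5294 0.0635 0.0425] depth [0.5179 0.0645 0.0828]
feeler_zone 0.85 [120.1 289.6] [ 0.6297 -0.139   0.033 ] depth [ 0.6481 -0.1582 -0.0005]
station 0.66 [128.8 193.6] [ 0.5136 -0.1261  0.    ] depth [ 0.5143 -0.1277 -0.0032]
```

View pics/w1.png

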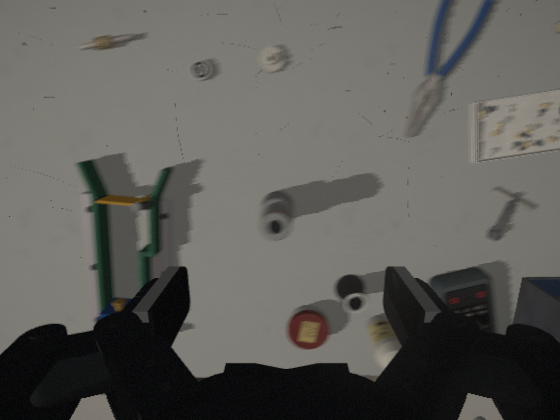

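The wrist view shows the cartridge top at about (276,226), and the station on the left with its gate at (122,200) and its lane running down the image (+x). Depth should refine both.

```bash
cat > cloud.py <<'E'
from h import *
np.set_printoptions(precision=4,suppress=True)
def cloud(s):
    v,u=np.mgrid[0:420,0:560]; f=210/np.tan(np.radians(s['fovy'])/2)
    K=np.array([[f,0,s['cx']],[0,f,s['cy']],[0,0,1.]])
    p=cv2.undistortPoints(np.stack([u,v],-1).reshape(-1,1,2).astype(float),K,np.array([s['k1'],0,0,0.]))[:,0]
    z=s['range_z'].reshape(-1,1); M=s['cam_to_world']
    P=np.hstack([p[:,:1],-p[:,1:],-np.ones_like(z)])*z
    return (P@M[:3,:3].T+M[:3,3]).reshape(420,560,3)
E
python3 - <<'E'
from cloud import *
s=snap('wrist'); P=cloud(s); 
r=P[180:260,230:320].reshape(-1,3); print('table z',np.median(P[60:140,100:400,2]))
t=r[r[:,2]>.075]; print('top',len(t),t.mean(0),t.min(0),t.max(0))
o=r[(r[:,2]>.03)]; print(o.min(0),o.max(0))
# station walls
r=P[150:330,60:200].reshape(-1,3); w=r[(r[:,2]>.02)&(r[:,2]<.05)&(r[:,0]<.64)]
for x in np.arange(.46,.62,.01):
    q=w[abs(w[:,0]-x)<.002]
    if len(q):
        y=np.sort(q[:,1]); g=np.split(y,np.where(np.diff(y)>.006)[0]+1); print(round(x,3),[(round(a[0],4),round(a[-1],4),len(a)) for a in g])
# colours: gate yellow
hsv=cv2.cvtColor(s['frame'],cv2.COLOR_RGB2HSV); m=(hsv[...,0]>15)&(hsv[...,0]<32)&(hsv[...,1]>130)
m[:,:60]=0;m[:,200:]=0; q=P[m]; print('yellow',len(q)); g=q[q[:,0]<.56]; print(g.min(0),g.max(0),np.polyfit(g[:,1],g[:,0],1),g.mean(0))
E
```

```text
table z -0.0015340806831883602
top 793 [0.5249 0.0645 0.0971] [0.4246 0.0481 0.0751] [0.5465 0.079  0.4026]
[0.4246 0.0444 0.03  ] [0.5465 0.0829 0.4026]
0.47 [(np.float64(-0.1667), np.float64(-0.1604), 20)]
0.48 [(np.float64(-0.1638), np.float64(-0.1576), 24), (np.float64(-0.0701), np.float64(-0.0637), 18)]
0.49 [(np.float64(-0.1609), np.float64(-0.1543), 30), (np.float64(-0.0743), np.float64(-0.0677), 27)]
0.5 [(np.float64(-0.1599), np.float64(-0.1513), 25), (np.float64(-0.0804), np.float64(-0.0729), 22)]
0.51 [(np.float64(-0.1563), np.float64(-0.1456), 31), (np.float64(-0.0852), np.float64(-0.078), 25)]
0.52 [(np.float64(-0.1565), np.float64(-0.1499), 27), (np.float64(-0.1171), np.float64(-0.1074), 5), (np.float64(-0.1012), np.float64(-0.082), 87)]
0.53 [(np.float64(-0.1592), np.float64(-0.1511), 32), (np.float64(-0.09), np.float64(-0.0833), 24)]
0.54 [(np.float64(-0.1585), np.float64(-0.1524), 26), (np.float64(-0.0916), np.float64(-0.084), 24)]
0.55 [(np.float64(-0.1608), np.float64(-0.1529), 25), (np.float64(-0.0914), np.float64(-0.0852), 22)]
0.56 [(np.float64(-0.161), np.float64(-0.1541), 25), (np.float64(-0.0925), np.float64(-0.0867), 22)]
0.57 [(np.float64(-0.1629), np.float64(-0.1554), 23), (np.float64(-0.0937), np.float64(-0.0873), 23)]
0.58 [(np.float64(-0.1636), np.float64(-0.1565), 21), (np.float64(-0.1087), np.float64(-0.0883), 54)]
0.59 [(np.float64(-0.1645), np.float64(-0.1573), 22), (np.float64(-0.1103), np.float64(-0.1032), 23)]
0.6 [(np.float64(-0.1653), np.float64(-0.1588), 23), (np.float64(-0.1119), np.float64(-0.1043), 27)]
0.61 [(np.float64(-0.166), np.float64(-0.1594), 23), (np.float64(-0.1114), np.float64(-0.1053), 18)]
yellow 489
[ 0.4246 -0.1521 -0.0024] [0.527  0.077  0.4026] [-0.274   0.4811] [ 0.5134 -0.118   0.031 ]
```

>>> arm_command(
  increments=[
    [15,-4,-20,-0.05,0],
    [34,-8,-50,-0.096,0],
    [34,-8,-85,-0.096,0],
    [34,-8,-112,-0.096,0],
    [34,-8,-112,-0.096,0],
  ],
)

```text
time: 3.62
tool_pos: [0.5239, 0.0696, 0.1435]
tcp_rot: [-0.159, -3.127, 0.005]
ft_force: [-1.0, -0.9, 0.0]
gripper_width: 0.0853
finger_force: 0.0
```

```bash
python3 look.py w2.png; python3 - <<'E'
from cloud import *
s=snap('wrist');P=cloud(s);r=P.reshape(-1,3)
r=r[(abs(r[:,0]-.53)<.04)&(abs(r[:,1]-.064)<.03)&(r[:,2]<.095)]
for a,b in((.08,.095),(.05,.075),(.036,.045)):
    t=r[(r[:,2]>a)&(r[:,2]<b)]; print(len(t),t.min(0),t.max(0),t.mean(0)) if len(t) else 0
E
```

```text
3.6167 [0.5239 0.0696 0.1435] [-0.1592 -3.1271  0.0049] [-1.0194 -0.8753  0.0396] 0.08530057942058387
[0.4562 0.0763 0.2854]
cartridge_mid 0.87 [281.9 226.5] [0.5327 0.0647 0.0425] depth [0.5196 0.0667 0.0841]
lane_mouth 0.3 [334.1 362.2] [0.6976 0.1007 0.    ] depth [0.6789 0.0988 0.0221]
station 0.93 [ 71.4 216.4] [ 0.5171 -0.1264  0.    ] depth [ 0.5153 -0.1204  0.0084]
1676 [0.5145 0.0475 0.08  ] [0.5471 0.0794 0.0857] [0.5297 0.0637 0.0835]
305 [0.5149 0.0503 0.0502] [0.5276 0.0791 0.0749] [0.5179 0.0659 0.0634]
481 [0.5112 0.0441 0.036 ] [0.5409 0.0831 0.045 ] [0.5203 0.0654 0.0402]
```

View pics/w2.png

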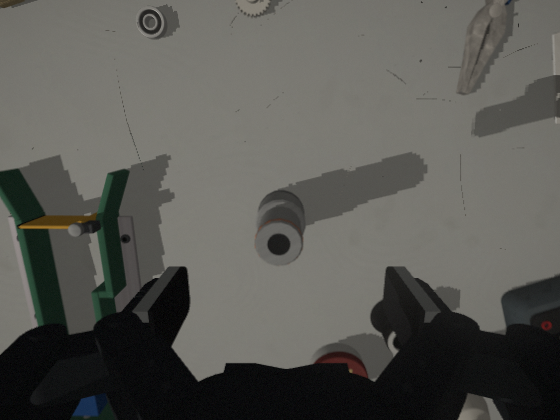

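```bash
python3 -c "
from h import *
print(env.get_state()['tool_pos'],env.get_state()['time'])"
```

```text
[0.52977797 0.06908161 0.15177668] 3.9167
```

>>> arm_command(
  increments=[
    [0,0,0,0,0],
    [0,0,0,0,0],
  ],
)

```text
time: 4.08
tool_pos: [0.529, 0.0686, 0.1506]
tcp_rot: [0.164, 3.135, 0.002]
ft_force: [-0.4, -0.2, -0.3]
gripper_width: 0.0855
finger_force: 0.0
```

The wrist view shows the cartridge top at (279,243), centred between the open fingers, and the lane at far left with its gate at (60,222). Now I descend and grip.

>>> arm_command(
  increments=[
    [2,-5,-30,0,0],
    [2,-5,-60,0,0],
    [2,-5,-85,0,0],
    [2,-5,-100,0,0],
    [2,-5,-104,0,0],
  ],
  newtons=30,
)

```text
time: 4.5
tool_pos: [0.5283, 0.0629, 0.0429]
tcp_rot: [-0.164, -3.133, 0.002]
ft_force: [-0.2, -0.5, 0.6]
gripper_width: 0.0849
finger_force: 0.0
```

>>> arm_command(
  increments=[
    [0,0,0,0,0],
    [0,0,0,0,0],
    [0,0,0,0,0.2],
    [0,0,0,0,0.3],
    [0,0,0,0,0.4],
  ],
  newtons=30,
)

```text
time: 4.92
tool_pos: [0.5312, 0.0635, 0.0465]
tcp_rot: [0.164, 3.135, 0.001]
ft_force: [-0.1, -0.3, -0.2]
gripper_width: 0.0521
finger_force: 0.0
```

>>> arm_command(
  increments=[
    [0,0,0,0,0.5],
    [0,0,0,0,0.6],
    [0,0,0,0,0.8],
    [0,0,0,0,1],
    [0,0,0,0,1],
  ],
  newtons=30,
)

```text
time: 5.33
tool_pos: [0.5306, 0.0635, 0.0458]
tcp_rot: [0.164, 3.137, 0.001]
ft_force: [-1.2, 0.4, 4.2]
gripper_width: 0.0311
finger_force: 29.7
```

>>> arm_command(
  increments=[
    [0,0,0,0,1],
    [0,0,0,0,1],
    [0,0,0,0,1],
    [0,0,0,0,1],
  ],
  newtons=80,
)

```text
time: 5.67
tool_pos: [0.5308, 0.0635, 0.046]
tcp_rot: [0.164, 3.136, 0.001]
ft_force: [-1.0, 0.2, 5.1]
gripper_width: 0.0305
finger_force: 78.6
```

>>> arm_command(
  increments=[
    [0,0,12,0,1],
    [-22,0,12,0,1],
    [-48,-5,12,0,1],
    [-74,-20,12,0,1],
    [-92,-40,12,0,1],
  ],
)

```text
time: 6.08
tool_pos: [0.4351, 0.024, 0.0566]
tcp_rot: [-0.159, -3.134, 0.0]
ft_force: [0.5, -0.6, -3.1]
gripper_width: 0.0306
finger_force: 79.4
```

>>> arm_command(
  increments=[
    [0,-30,0,0,1],
    [0,-60,0,0,1],
    [0,-90,0,0,1],
    [0,-120,0,0,1],
    [0,-141,0,0,1],
  ],
)

```text
time: 6.5
tool_pos: [0.4374, -0.1206, 0.0575]
tcp_rot: [-0.168, -3.137, 0.001]
ft_force: [0.4, 0.6, -2.5]
gripper_width: 0.0302
finger_force: 79.6
```

>>> arm_command(
  increments=[
    [0,0,0,0,1],
    [0,0,0,0,1],
    [0,0,0,0,1],
  ],
)

```text
time: 6.75
tool_pos: [0.4378, -0.1171, 0.0571]
tcp_rot: [-0.164, -3.136, -0.001]
ft_force: [0.0, 0.0, -2.8]
gripper_width: 0.0304
finger_force: 79.8
```

```bash
python3 look.py w3.png; python3 - <<'E'
from cloud import *
s=snap('wrist');P=cloud(s);r=P.reshape(-1,3)
tp=env.get_state()['tool_pos'];print(tp)
t=r[(abs(r[:,0]-tp[0])<.03)&(abs(r[:,1]-tp[1])<.016)&(r[:,2]<.110)&(r[:,2]>.085)]; print('top',len(t),t.min(0),t.max(0),t.mean(0)-tp)
w=r[(r[:,2]>.02)&(r[:,2]<.05)&(r[:,0]>.45)]
for x in np.arange(.46,.64,.01):
    q=w[(abs(w[:,0]-x)<.002)&(abs(w[:,1]+.12)<.07)]
    if len(q):
        y=np.sort(q[:,1]); g=np.split(y,np.where(np.diff(y)>.006)[0]+1); print(round(x,3),[(round(float(a[0]),4),round(float(a[-1]),4),len(a)) for a in g])
E
```

```text
6.75 [ 0.4378 -0.1171  0.0571] [-0.1644 -3.1363 -0.001 ] [ 0.0408  0.0283 -2.8015] 0.03039272170024707
[ 0.3688 -0.1106  0.1984]
cartridge_mid 0.82 [286.5 268.2] [ 0.4424 -0.1178  0.0425] depth [ 0.4227 -0.1159  0.0844]
[ 0.4383 -0.1169  0.0573]
top 6331 [ 0.4218 -0.1329  0.085 ] [ 0.4538 -0.1009  0.11  ] [-0.0028  0.0001  0.037 ]
0.48 [(-0.0689, -0.0653, 36)]
0.5 [(-0.1536, -0.152, 15)]
0.51 [(-0.1545, -0.1401, 88)]
```

View pics/w3.png

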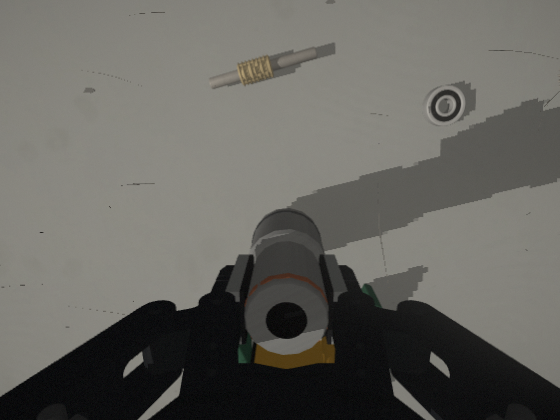

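The view shows the cartridge upright in the grip, its top at (287,318), with the gate straight ahead at (300,352). The axis lies on the TCP, so I lower to about 1 mm and start sliding in.

>>> arm_command(
  increments=[
    [0,-0.5,-5,0,1],
    [0,-0.5,-10,0,1],
    [8,-1.4,-10,0,1],
    [17,-2.4,-10,0,1],
    [25,-3.2,-10,0,1],
  ],
)

```text
time: 7.47
tool_pos: [0.4644, -0.121, 0.0472]
tcp_rot: [0.164, 3.137, -0.0]
ft_force: [1.1, 0.8, -2.6]
gripper_width: 0.0305
finger_force: 80.1
```

>>> arm_command(
  increments=[
    [6,-0.7,0,0,1],
    [12,-1.3,0,0,1],
    [18,-2,0,0,1],
    [24,-2.6,0,0,1],
    [29,-3.2,0,0,1],
  ],
)

```text
time: 7.88
tool_pos: [0.493, -0.1242, 0.0473]
tcp_rot: [0.164, 3.137, -0.0]
ft_force: [-0.5, 0.2, -2.6]
gripper_width: 0.0307
finger_force: 80.0
```

```bash
python3 look.py w4.png; python3 - <<'E'
from cloud import *
s=snap('scene');f=s['frame'][180:260,200:360];cv2.imwrite('pics/s4.png',cv2.resize(f[:,:,::-1],(800,400),interpolation=cv2.INTER_CUBIC))
E
```

```text
7.8833 [ 0.493  -0.1242  0.0473] [ 0.1644  3.1373 -0.0001] [-0.4577  0.2264 -2.599 ] 0.030734321852081428
[ 0.4239 -0.1176  0.1885]
cartridge_mid 0.87 [286.2 269.7] [ 0.4938 -0.1246  0.0425] depth [ 0.4769 -0.1229  0.0777]
```

View pics/s4.png

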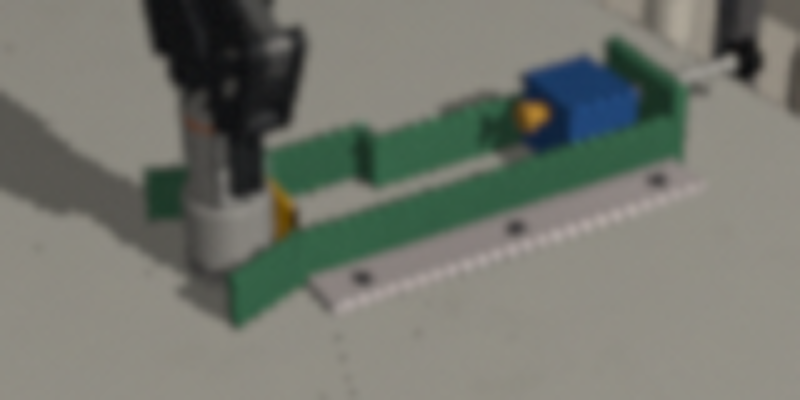

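The enlarged scene view shows the cartridge upright between the guides, just at the gate (285,210), with the feeler at (532,115). I continue slowly.

>>> arm_command(
  increments=[
    [5,-0.5,0,0,1],
    [10,-1.0,0,0,1],
    [15,-1.5,0,0,1],
    [20,-2,0,0,1],
    [25,-2.5,0,0,1],
  ],
)

```text
time: 8.6
tool_pos: [0.5147, -0.127, 0.0462]
tcp_rot: [-0.164, -3.131, 0.0]
ft_force: [-9.6, -1.0, 2.1]
gripper_width: 0.0304
finger_force: 79.8
```

>>> arm_command(
  increments=[
    [5,-0.5,0,0,1],
    [10,-1.1,0,0,1],
    [15,-1.6,0,0,1],
    [20,-2.2,0,0,1],
    [25,-2.7,0,0,1],
  ],
)

```text
time: 9.02
tool_pos: [0.5407, -0.1314, 0.0464]
tcp_rot: [-0.166, -3.133, 0.004]
ft_force: [-4.4, -3.0, -3.8]
gripper_width: 0.0306
finger_force: 79.6
```

>>> arm_command(
  increments=[
    [5,0.5,0.3,0,1],
    [10,0.2,0.3,0,1],
    [15,-0.2,0.3,0,1],
    [20,-0.6,0.3,0,1],
    [25,-1.1,0.3,0,1],
  ],
)

```text
time: 9.43
tool_pos: [0.5678, -0.1314, 0.0475]
tcp_rot: [0.165, 3.137, -0.002]
ft_force: [-2.2, -3.2, -2.9]
gripper_width: 0.0305
finger_force: 79.6
```

>>> arm_command(
  increments=[
    [5,-0.5,0,0,1],
    [10,-1,0,0,1],
    [14,-1.5,0,0,1],
    [18,-2,0,0,1],
    [22,-2.4,0,0,1],
  ],
)

```text
time: 9.85
tool_pos: [0.5903, -0.1313, 0.0478]
tcp_rot: [0.163, 3.137, 0.003]
ft_force: [0.6, 0.7, -3.2]
gripper_width: 0.0303
finger_force: 79.8
```

>>> arm_command(
  increments=[
    [2,-1,0,0,1],
    [4,-2,0,0,1],
    [6,-2.6,0,0,1],
    [7,-2.8,0,0,1],
    [7,-2.8,0,0,1],
  ],
)

```text
time: 10.27
tool_pos: [0.5965, -0.1356, 0.0476]
tcp_rot: [0.165, 3.137, 0.0]
ft_force: [-0.0, 0.5, -3.6]
gripper_width: 0.0302
finger_force: 79.8
```

>>> arm_command(
  increments=[
    [1,-0.1,0,0,1],
    [2,-0.2,0,0,1],
    [3,-0.3,0,0,1],
    [4,-0.4,0,0,1],
    [4,-0.4,0,0,1],
  ],
)

```text
time: 10.68
tool_pos: [0.6006, -0.1359, 0.0477]
tcp_rot: [0.164, 3.137, 0.0]
ft_force: [0.2, -0.6, -3.0]
gripper_width: 0.0306
finger_force: 79.8
```

>>> arm_command(
  increments=[
    [1,-0.1,0,0,1],
    [2,-0.2,0,0,1],
    [3,-0.3,0,0,1],
    [3,-0.3,0,0,1],
  ],
)

```text
time: 11.02
tool_pos: [0.6036, -0.1363, 0.0476]
tcp_rot: [0.164, 3.137, -0.0]
ft_force: [-0.0, -0.4, -2.6]
gripper_width: 0.0306
finger_force: 79.8
```

```bash
python3 - <<'E'
from cloud import *
print(env.get_state()['ft_force'],env.get_state()['tool_pos'])
for c in('scene','side'):
    s=snap(c);f=s['frame'][180:260,200:360];cv2.imwrite('pics/%s5.png'%c,cv2.resize(f[:,:,::-1],(800,400),interpolation=cv2.INTER_CUBIC))
E
```

```text
[-0.0184 -0.4336 -2.6231] [ 0.6036 -0.1363  0.0476]
```

View pics/scene5.png

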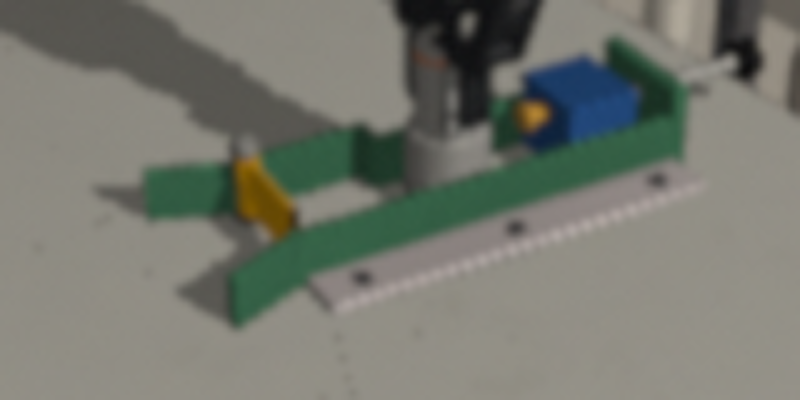

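The gate is shut behind the cartridge (265,195), and the feeler button (532,115) is still a little ahead. I keep feeling forward.

>>> arm_command(
  increments=[
    [1,-0.1,0,0,1],
    [2,-0.2,0,0,1],
    [3,-0.3,0,0,1],
    [4,-0.4,0,0,1],
    [4,-0.4,0,0,1],
  ],
)

```text
time: 11.53
tool_pos: [0.6076, -0.1367, 0.0477]
tcp_rot: [0.164, 3.137, -0.0]
ft_force: [0.5, 0.9, -2.9]
gripper_width: 0.0305
finger_force: 79.8
```

>>> arm_command(
  increments=[
    [1,-0.1,0,0,1],
    [2,-0.2,0,0,1],
    [3,-0.3,0,0,1],
    [3,-0.3,0,0,1],
  ],
)

```text
time: 11.87
tool_pos: [0.6106, -0.137, 0.0477]
tcp_rot: [0.164, 3.137, 0.0]
ft_force: [-0.1, -0.8, -3.6]
gripper_width: 0.0306
finger_force: 79.8
```

>>> arm_command(
  increments=[
    [1,-0.1,0,0,1],
    [2,-0.2,0,0,1],
    [3,-0.3,0,0,1],
    [3,-0.3,0,0,1],
  ],
)

```text
time: 12.2
tool_pos: [0.6136, -0.1373, 0.0477]
tcp_rot: [0.164, 3.137, 0.0]
ft_force: [-1.0, 0.0, -3.2]
gripper_width: 0.0302
finger_force: 79.8
```

>>> arm_command(
  increments=[
    [1,-0.1,0,0,1],
    [2,-0.2,0,0,1],
    [2,-0.2,0,0,1],
  ],
)

```text
time: 12.45
tool_pos: [0.6156, -0.1375, 0.0477]
tcp_rot: [0.164, 3.137, 0.0]
ft_force: [0.5, -0.6, -3.3]
gripper_width: 0.0304
finger_force: 79.8
```

>>> arm_command(
  increments=[
    [1,-0.1,0,0,1],
    [2,-0.2,0,0,1],
    [2,-0.2,0,0,1],
  ],
)

```text
time: 12.7
tool_pos: [0.6176, -0.1377, 0.0477]
tcp_rot: [0.164, 3.137, 0.0]
ft_force: [0.7, 0.7, -2.5]
gripper_width: 0.0308
finger_force: 79.8
```

>>> arm_command(
  increments=[
    [1,-0.1,0,0,1],
    [2,-0.2,0,0,1],
    [2,-0.2,0,0,1],
  ],
)

```text
time: 12.95
tool_pos: [0.6196, -0.1379, 0.0477]
tcp_rot: [0.164, 3.137, 0.0]
ft_force: [-0.7, 0.9, -2.8]
gripper_width: 0.0304
finger_force: 79.8
```

>>> arm_command(
  increments=[
    [1,-0.1,0,0,1],
    [2,-0.2,0,0,1],
    [2,-0.2,0,0,1],
  ],
)

```text
time: 13.2
tool_pos: [0.6216, -0.1381, 0.0477]
tcp_rot: [0.164, 3.137, 0.0]
ft_force: [0.2, 1.0, -3.0]
gripper_width: 0.0309
finger_force: 79.8
```

>>> arm_command(
  increments=[
    [1,-0.1,0,0,1],
    [2,-0.2,0,0,1],
    [2,-0.2,0,0,1],
  ],
)

```text
time: 13.45
tool_pos: [0.6236, -0.1383, 0.0477]
tcp_rot: [0.164, 3.137, 0.0]
ft_force: [-0.1, -0.4, -3.0]
gripper_width: 0.0305
finger_force: 79.8
```

```bash
python3 - <<'E'
from cloud import *
for i in range(2): print(env.get_state()['ft_force'],env.get_state()['tool_pos'])
s=snap('scene');f=s['frame'][180:240,250:350];cv2.imwrite('pics/s6.png',cv2.resize(f[:,:,::-1],(800,480),interpolation=cv2.INTER_CUBIC))
E
```

```text
[-0.1055 -0.3669 -2.9837] [ 0.6236 -0.1383  0.0477]
[-0.1055 -0.3669 -2.9837] [ 0.6236 -0.1383  0.0477]
```

View pics/s6.png

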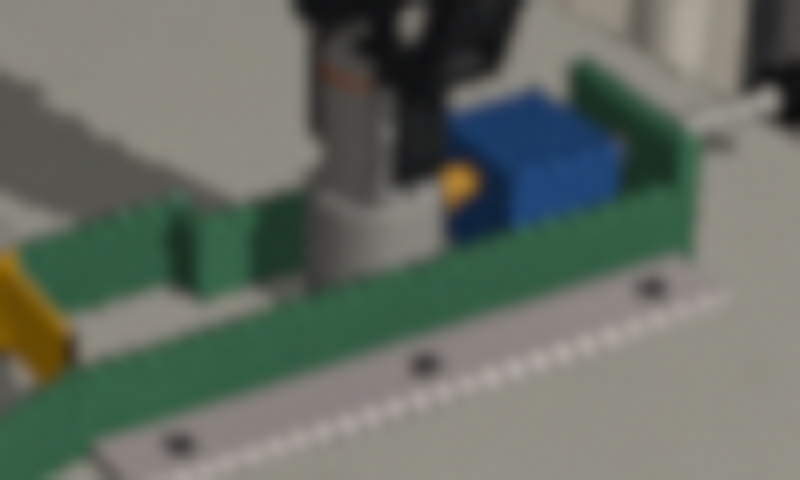

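The enlarged view shows the cartridge edge (443,200) just at the feeler button (458,185), so contact is close. I go on in 1 mm steps.

>>> arm_command(
  increments=[
    [0.5,0,0,0,1],
    [1,-0.1,0,0,1],
    [1,-0.1,0,0,1],
  ],
)

```text
time: 13.75
tool_pos: [0.6244, -0.1384, 0.0476]
tcp_rot: [0.165, 3.137, 0.0]
ft_force: [0.6, -0.4, -2.4]
gripper_width: 0.0304
finger_force: 79.8
```

>>> arm_command(
  increments=[
    [0.5,0,0,0,1],
    [1,-0.1,0,0,1],
    [1,-0.1,0,0,1],
  ],
)

```text
time: 14.0
tool_pos: [0.6246, -0.1385, 0.0475]
tcp_rot: [-0.165, -3.136, -0.001]
ft_force: [-2.8, 0.8, -2.0]
gripper_width: 0.03
finger_force: 79.8
```

>>> arm_command(
  increments=[
    [0.5,0,0,0,1],
    [1,-0.1,0,0,1],
    [1,-0.1,0,0,1],
  ],
)

```text
time: 14.25
tool_pos: [0.6247, -0.1385, 0.0473]
tcp_rot: [-0.165, -3.134, -0.001]
ft_force: [-6.0, 1.3, 0.1]
gripper_width: 0.0305
finger_force: 79.8
```

>>> arm_command(
  increments=[
    [0.5,0,0,0,1],
    [1,-0.1,0,0,1],
    [1,-0.1,0,0,1],
  ],
)

```text
time: 14.5
tool_pos: [0.6251, -0.1385, 0.0471]
tcp_rot: [-0.165, -3.132, -0.001]
ft_force: [-6.7, 0.8, 0.2]
gripper_width: 0.0305
finger_force: 79.8
```

>>> arm_command(
  increments=[
    [0.5,0,0.3,0,1],
    [1,-0.1,0.5,0,1],
    [1,-0.1,0.5,0,1],
  ],
)

```text
time: 14.75
tool_pos: [0.6255, -0.1386, 0.0472]
tcp_rot: [-0.165, -3.131, -0.002]
ft_force: [-7.7, 0.5, 1.1]
gripper_width: 0.0304
finger_force: 79.8
```

>>> arm_command(
  increments=[
    [0.5,0,0,0,1],
    [1,-0.1,0,0,1],
    [1,-0.1,0,0,1],
  ],
)

```text
time: 15.0
tool_pos: [0.6262, -0.1386, 0.0472]
tcp_rot: [-0.165, -3.13, -0.002]
ft_force: [-8.4, 0.9, 0.2]
gripper_width: 0.0304
finger_force: 79.8
```

>>> arm_command(
  increments=[
    [0.7,-0.1,0.2,0,1],
    [1.4,-0.1,0.3,0,1],
    [2,-0.2,0.3,0,1],
    [2,-0.2,0.3,0,1],
  ],
)

```text
time: 15.33
tool_pos: [0.6274, -0.1388, 0.0472]
tcp_rot: [-0.165, -3.128, -0.002]
ft_force: [-9.2, 2.0, 1.6]
gripper_width: 0.0304
finger_force: 79.8
```

>>> arm_command(
  increments=[
    [0.5,0,0,0,1],
    [1,-0.1,0,0,1],
    [1,-0.1,0,0,1],
  ],
)

```text
time: 15.58
tool_pos: [0.628, -0.1388, 0.0472]
tcp_rot: [-0.165, -3.128, -0.003]
ft_force: [-10.9, 1.2, 3.0]
gripper_width: 0.0302
finger_force: 79.8
```

>>> arm_command(
  increments=[
    [0.5,0,0.2,0,1],
    [1,-0.1,0.3,0,1],
    [1,-0.1,0.3,0,1],
  ],
)

```text
time: 15.83
tool_pos: [0.6285, -0.1389, 0.0473]
tcp_rot: [-0.165, -3.127, -0.003]
ft_force: [-11.9, 1.7, 2.0]
gripper_width: 0.0306
finger_force: 79.8
```

>>> arm_command(
  increments=[
    [-1.5,0.2,0,0,1],
    [-3,0.3,0,0,1],
    [-4.5,0.5,-0.3,0,1],
    [-5.5,0.6,-0.5,0,1],
    [-5.5,0.6,-0.5,0,1],
  ],
)

```text
time: 16.25
tool_pos: [0.628, -0.1387, 0.0482]
tcp_rot: [0.164, 3.137, -0.0]
ft_force: [-2.4, 0.8, -3.7]
gripper_width: 0.0305
finger_force: 79.8
```

>>> arm_command(
  increments=[
    [-0.4,0,-0.6,0,1],
    [-0.4,0,-1.2,0,1],
    [-0.4,0,-1.8,0,1],
    [-0.4,0,-2.1,0,1],
    [-0.4,0,-2.1,0,1],
  ],
)

```text
time: 16.67
tool_pos: [0.6279, -0.1387, 0.0463]
tcp_rot: [0.164, 3.136, -0.0]
ft_force: [0.1, -0.1, -1.8]
gripper_width: 0.0307
finger_force: 79.8
```

>>> arm_command(
  increments=[
    [0,0,-0.4,0,1],
    [0,0,-0.6,0,1],
    [0,0,-0.6,0,1],
  ],
  newtons=30,
)

```text
time: 16.92
tool_pos: [0.6279, -0.1387, 0.046]
tcp_rot: [0.164, 3.136, 0.0]
ft_force: [-1.5, 0.7, -0.1]
gripper_width: 0.0304
finger_force: 79.8
```

>>> arm_command(
  increments=[
    [0,0,0,0,0.55],
    [0,0,0,0,0.45],
    [0,0,0,0,0.35],
    [0,0,0,0,0.2],
    [0,0,0,0,0.2],
  ],
  newtons=20,
)

```text
time: 17.33
tool_pos: [0.6278, -0.1387, 0.0458]
tcp_rot: [0.164, 3.136, -0.0]
ft_force: [-0.3, 0.7, -0.4]
gripper_width: 0.0682
finger_force: 0.0
```

>>> arm_command(
  increments=[
    [0,0,5,0,0.1],
    [0,0,15,0,0.1],
    [0,0,30,0,0.1],
    [0,0,50,0,0.1],
    [0,0,75,0,0.1],
  ],
)

```text
time: 17.75
tool_pos: [0.6267, -0.1386, 0.1211]
tcp_rot: [-0.165, -3.136, -0.0]
ft_force: [0.6, 0.3, 0.4]
gripper_width: 0.0771
finger_force: 0.0
```

>>> arm_command(
  increments=[
    [-20,0,30,0,0.1],
    [-50,0,60,0,0.1],
    [-80,0,80,0,0.1],
    [-80,0,80,0,0.1],
    [-80,0,80,0,0.1],
  ],
)

```text
time: 18.17
tool_pos: [0.5478, -0.1393, 0.2035]
tcp_rot: [0.166, 3.131, 0.003]
ft_force: [0.0, 0.3, -0.6]
gripper_width: 0.0772
finger_force: 0.0
```

```bash
python3 look.py w7.png; python3 - <<'E'
from cloud import *
s=snap('wrist');P=cloud(s);r=P.reshape(-1,3)
t=r[(abs(r[:,0]-.627)<.04)&(abs(r[:,1]+.138)<.03)&(r[:,2]<.10)&(r[:,2]>.078)]
if len(t): print(len(t),t.min(0),t.max(0),(t.min(0)+t.max(0))/2)
a=s['frame'][:,:,::-1]
b=snap('scene')['frame'][180:260,200:360][:,:,::-1]
cv2.imwrite('pics/f7.png',np.hstack([cv2.resize(a,(400,300)),cv2.resize(b,(400,300))]))
E
```

```text
18.1667 [ 0.5478 -0.1393  0.2035] [0.166  3.1315 0.0028] [ 0.017   0.344  -0.5876] 0.0772092673657667
[ 0.4779 -0.1329  0.3443]
cartridge_mid 0.69 [293.3 272.8] [ 0.6287 -0.1405  0.0425] depth [ 0.6118 -0.1396  0.0763]
station 0.79 [297.2 153.9] [ 0.5153 -0.1239  0.    ] depth [ 0.5144 -0.1241  0.0079]
976 [ 0.612  -0.1544  0.0781] [ 0.6429 -0.1229  0.086 ] [ 0.6275 -0.1387  0.0821]
```

View pics/f7.png

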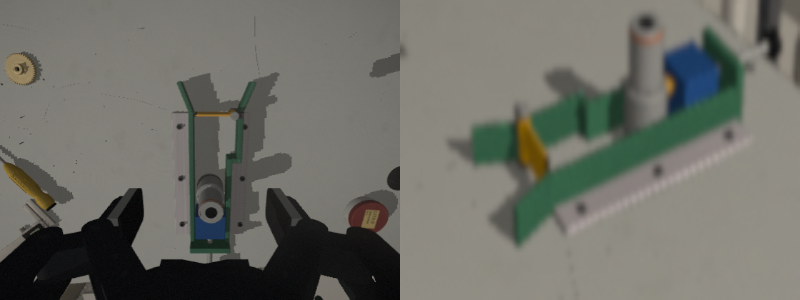

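The left view shows the cartridge standing in the lane with its top at (210,212), against the feeler. In both views the gate is shut, at (215,113) on the left and (533,150) on the right. The arm is clear, so I hand in.

```bash
python3 -c "
from plant import env
print(env.job_done())"
```

```text
the job is handed in; nothing more can be done
None
```

I loaded the cartridge and handed the job in: it stands upright in the lane with the feeler pushed in about 3 mm (12 N peak), the gate shut behind it and the arm clear, at about 18 s; the judge's verdict was not shown.

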